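# Line up cleaned flange stubs on the drip rail by size

### The job

The four steel flange stubs come from cleaning and must drip dry: line them up on the drip rail in order of size, each standing flange down over the white post that fits its bore - the smallest on the thinnest post, and so on up to the largest on the thickest - with the flange resting flat on the post's collar. Lower them on gently rather than letting them drop, since the sealing faces nick easily, and do not disturb the finned gauge head standing behind the rail.

Things in the scene. Friction and masses are not known exactly. Their poses are not given: they have to be found in the camera images.
- stub_16: the smallest of four loose stainless steel flange stubs (a plain round tube rising from a flange, open right through), standing flange down on the bench: flange 30 mm across and 6 mm thick with a short taper above it to 10 mm, tube 20 mm outside, bore 16 mm, 45 mm tall in all. Origin: centre of its underside; z up along the tube
- stub_25: the second smallest of four loose stainless steel flange stubs (a plain round tube rising from a flange, open right through), standing flange down on the bench: flange 40 mm across and 6 mm thick with a short taper above it to 10 mm, tube 28 mm outside, bore 24 mm, 55 mm tall in all. Origin: centre of its underside; z up along the tube
- stub_40: the second largest of four loose stainless steel flange stubs (a plain round tube rising from a flange, open right through), standing flange down on the bench: flange 55 mm across and 6 mm thick with a short taper above it to 10 mm, tube 44 mm outside, bore 40 mm, 65 mm tall in all. Origin: centre of its underside; z up along the tube
- stub_50: the largest of four loose stainless steel flange stubs (a plain round tube rising from a flange, open right through), standing flange down on the bench: flange 75 mm across and 6 mm thick with a short taper above it to 10 mm, tube 54 mm outside, bore 50 mm, 75 mm tall in all. Origin: centre of its underside; z up along the tube
- post_16: the thinnest of four white posts fixed in a row on the rail: round spigot 11 mm across, 30 mm high (top 7 mm tapered), on a round collar 28 mm across and 10 mm high. Origin: centre of the collar's underside, on the rail, 56 mm above the bench; a seated stub rests on the collar, 10 mm above this origin. x runs along the rail toward the thickest post, z up
- post_25: the second thinnest of four white posts fixed in a row on the rail: round spigot 18 mm across, 30 mm high (top 7 mm tapered), on a round collar 38 mm across and 10 mm high. Origin: centre of the collar's underside, on the rail, 56 mm above the bench; a seated stub rests on the collar, 10 mm above this origin. x runs along the rail toward the thickest post, z up
- post_40: the second thickest of four white posts fixed in a row on the rail: round spigot 32 mm across, 30 mm high (top 7 mm tapered), on a round collar 52 mm across and 10 mm high. Origin: centre of the collar's underside, on the rail, 56 mm above the bench; a seated stub rests on the collar, 10 mm above this origin. x runs along the rail toward the thickest post, z up
- post_50: the thickest of four white posts fixed in a row on the rail: round spigot 42 mm across, 30 mm high (top 7 mm tapered), on a round collar 70 mm across and 10 mm high. Origin: centre of the collar's underside, on the rail, 56 mm above the bench; a seated stub rests on the collar, 10 mm above this origin. x runs along the rail toward the thickest post, z up
- drip_rail: fixed aluminium profile 250 x 40 mm, its top 56 mm above the bench, in a shallow steel drip tray 262 x 76 mm (walls up to 40 mm above the bench) on four 30 mm legs; carries the four posts in order of thickness, at about -92, -45, +15 and +92 mm along its x axis. Origin: on the bench below the rail's middle; x along the rail toward the thickest post
- gauge_head: loose finned vacuum gauge head, light grey with a black cap, 53 mm across and 83 mm tall, standing upright behind the rail; a bystander. Origin: centre of its underside
Not all that is in view belongs to the job. What is shaped like the stub_25 but pink or turquoise is not meant.

How it is judged:
By the outcome, as a careful person would: the job done as asked, in the order asked, and still so for the second after the job is handed in, with the robot touching nothing.
It also fails if it takes over 106 s, if anything falls off the work surface, if the arm or the gripper's body presses on something with over 40 N, if the wrist force passes 120 N, or if a joint passes its speed limit or range.

### The arm

A 6-joint arm with a two-finger parallel gripper is mounted at the origin on a cart in front of the work surface, level with it; the furniture and walls round the work are solid. World frame = base frame: x ahead of the robot, y to its left, z up, the work surface at z = 0. Lengths are in mm, angles in rad, forces in N, time in s.
With the tool pointing down it reaches from about 350 to 875 mm from the base axis. Payload 4.2 kg.
Tool frame: the origin (TCP) lies midway between the tips of the shut fingers; the grasp point (between the pads) lies 19 mm behind it; z points along the fingers, y is the line along which they close (so a half turn about z gives the same grasp; the last joint's range is limited). The gripper opens to 87 mm and grips with 3 to 60 N. Pads are 19 mm wide; open, the fingers measure 117 mm over their backs; the gripper's body (75 mm by 190 mm) begins 51 mm behind the grasp point.
Start: joints at [-0.875, 0.385, 0.008, 0, -1.194, -0.259], TCP at [264.413, -566.29, 222.55] pointing down, gripper open.
Joint ranges: [-3.14, 3.14], [-1.21, 2.06], [-1.07, 1.41], [-3.16, 2.05], [-2.99, -0.16], [-3.1, 3.1]. Speed limits (rad/s): [2.79, 2.79, 3.14, 3.14, 3.14, 3.14].

### API

Orientations are given as a 3x3 rotation matrix whose columns are the frame's x, y, z axes.
In Python, from bench import get_obs, viewer, workorder gives the robot as it stands.
- The arm moves only by the tool play_rows, never from a script. Its argument "moves" is a list of rows, each a list of 5 numbers: the finger opening in m, from 0 to 0.087, then the shift along the tool's x, y, z in m, then the turn about the tool's z in degrees. A call has 1 to 8 rows; each row shifts and turns the commanded pose from where the row before left it, along the tool's axes as they then stand; what a row does not reach is not made up. A row lasts 1/12 s, in which the tool goes at most 41.7 mm and 7.16 degrees, less where a joint would pass 70% of its speed; a pose out of reach is approached as far as the arm can. A call with a gripper value outside its range is refused whole. The fingers move at their own pace and stop on an object; the grip force is fixed at half the most. Time passes only in rows, so rows that do not move let the fingers close. It gives the time, the measured TCP pose, the force, the opening and the grip force at its end, in the units of the state.
- get_obs(): the state, without advancing time (a new reading comes with each control period).
- viewer.get_image(name): name is "side" or "top"; returns a dict with "color" (400x640x3 uint8, red, green, blue), "range_z" (400x640 float32, mm along the optical axis (not along the pixel's ray), 0 where there is no reading), "fx", "fy", "cx", "cy" (pixels), "rvec" (rotation vector, rad) and "tvec" (3), from world to camera coordinates, as OpenCV has them. Camera axes: x right, y down, z forward; pixel columns grow to the right and rows downward; lengths in mm; the calibration is good to about 2 mm. A picture is of the moment at which its call begins.
- workorder.job_done(): hands the job in; it is judged then, once.
Trained networks look in a picture, given as the dict that the camera call returned (one of the last four; its "shot" number tells which), for a name from the list of things; names that differ only in an ending like _2 or _b are one class to them, and where a whole thing is asked for, a point or a joint stands for the part that bears it (a point fixed in the world has none). Each returns a list of dicts, best first, with "p" (0 to 1); they miss things now and then, are a little off and sometimes report something else, mostly with a low value. They report only what shows in the picture. A call takes as long as a camera call. They do not tell look-alikes from the thing itself.
- viewer.cut_out(query, picture): "mask" (400x640 bool, what is visible of it) and "uv" ([column, row] in pixels, amid what is visible of it).
- viewer.mark_of(query, picture): "uv" ([column, row] in pixels: a listed point, or the origin of a listed thing).
The state is a dict: "clock": time; "joints": joint angles; "qvel": joint speeds; "effort": joint torques, N m; "position": TCP position; "tcp_rot": TCP orientation; "wrist_force": force on the tool from outside, world axes, zero at the start; "wrist_torque": the same for the moment, N m; "grip_width": finger opening in mm; "grip_force": force on a finger pad.
Only numpy, scipy, OpenCV 4.12 (cv2) and the standard library are available. Lean on these libraries where they do the work, as an engineer would, in place of code of your own. Each camera call takes 0.05 s, during which the arm holds its last target. There are 200 camera calls.

## Working session

There is one attempt and no reset: what is moved stays moved. The work goes in short steps, Python scripts to look and compute and a tool call to move; the robot and the scene stay as the last step left them, time stands still between calls to the robot, and variables do not carry over. Pictures are saved under pics/ and viewed, at most 14 in all, crops included, and the job is handed in when it is done.

Besides the shell and the picture viewer there is one more tool, called after "Emit:" in YAML: its name, and indented under it one key for each argument. play_rows: Moves the arm, as the interface text tells. Its arguments: {"type":"object","properties":{"moves":{"type":"array","items":{"type":"array","items":{"type":"number"}}}},"required":["moves"]}

```bash
ls; mkdir -p pics
cat > h.py <<'E'
import numpy as np, cv2
from bench import get_obs, viewer, workorder
N=['stub_16','stub_25','stub_40','stub_50','post_16','post_25','post_40','post_50','drip_rail','gauge_head']
def cam(p):
    R=cv2.Rodrigues(np.array(p['rvec'],float))[0]; t=np.array(p['tvec'],float).ravel(); return R,t
def ray(p,uv):
    R,t=cam(p); d=R.T@np.array([(uv[0]-p['cx'])/p['fx'],(uv[1]-p['cy'])/p['fy'],1]); return -R.T@t,d
def atz(p,uv,z):
    o,d=ray(p,uv); return o+d*(z-o[2])/d[2]
def cloud(p,mask=None):
    R,t=cam(p); v,u=np.nonzero((p['range_z']>0)&(True if mask is None else mask)); z=p['range_z'][v,u]
    c=np.stack([(u-p['cx'])/p['fx']*z,(v-p['cy'])/p['fy']*z,z],1); return (c-t)@R
def save(p,n): cv2.imwrite('pics/'+n,cv2.cvtColor(p['color'],cv2.COLOR_RGB2BGR))
E
python3 - <<'E'
from h import *
np.set_printoptions(precision=1,suppress=True)
print(get_obs())
for c in ('top','side'):
    p=viewer.get_image(c); save(p,c+'0.png'); R,t=cam(p); print(c,'campos',-R.T@t, 'f',p['fx'])
    for n in N:
        for r in viewer.cut_out(n,p)[:3]:
            pts=cloud(p,r['mask'])
            if len(pts): print(n,round(r['p'],2),np.array(r['uv']),'med',np.median(pts,0),'lo',np.percentile(pts,2,0),'hi',np.percentile(pts,98,0))
        print(' mark',n,[(round(r['p'],2),np.array(r['uv']).round(1).tolist()) for r in viewer.mark_of(n,p)[:3]])
E
```

```text
pics
{'clock': 0.0, 'joints': array([-0.9,  0.4,  0. , -0. , -1.2, -0.3]), 'qvel': array([ 0., -0.,  0., -0., -0., -0.]), 'effort': array([  0. , -39.1,  18.7,   4.2,   0. ,  -0. ]), 'position': array([ 264.2, -565.8,  221.4]), 'tcp_rot': array([[-0.9, -0.4, -0. ],
       [-0.4,  0.9,  0. ],
       [ 0. ,  0. , -1. ]]), 'wrist_force': array([ 0.3, -0.9,  0. ]), 'wrist_torque': array([-0.,  0.,  0.]), 'grip_force': 0.0, 'grip_width': 86.78738716299468}
top campos [ 330.7   98.3 1027.9] f 462.90479177578453
stub_16 0.83 [410.5 199.4] med [ 497.5 -127.    32.5] lo [ 475.6 -150.     4.1] hi [ 519.  -105.6   66.1]
stub_16 0.76 [212.2 243.3] med [403.3 309.9  16.2] lo [385.9 295.2  -0.5] hi [422.6 326.5  56.8]
stub_16 0.66 [210.7 196.4] med [504.2 319.2  17. ] lo [493.2 308.1  -0.9] hi [514.6 330.6  44.8]
 mark stub_16 [(0.94, [416.0, 237.5]), (0.78, [413.6, 201.2]), (0.63, [212.4, 244.3])]
stub_25 0.83 [410.5 199.4] med [ 497.5 -127.    32.5] lo [ 475.6 -150.     4.1] hi [ 519.  -105.6   66.1]
stub_25 0.76 [212.2 243.3] med [403.3 309.9  16.2] lo [385.9 295.2  -0.5] hi [422.6 326.5  56.8]
[... 5349 characters left out ...]
4]
 mark post_40 [(0.92, [319.6, 172.5]), (0.61, [310.6, 205.3])]
post_50 0.8 [320.5 172.1] med [471.9 165.5  68.3] lo [432.9 143.3  56.8] hi [496.5 203.3  97.5]
post_50 0.74 [307.3 247. ] med [533.4   2.4  65.9] lo [517.8  -7.4  56.4] hi [544.   19.2  95.6]
post_50 0.66 [311.1 225.4] med [518.3  43.4  66.5] lo [498.1  31.6  56.7] hi [531.7  63.8  96.4]
 mark post_50 [(0.92, [319.6, 172.5]), (0.61, [310.6, 205.3])]
drip_rail 0.74 [314.1 238.1] med [520.4  34.2  33.8] lo [440.5 -33.5   4.7] hi [569.7 192.8  58. ]
 mark drip_rail [(0.92, [316.9, 224.6])]
gauge_head 0.69 [387.8 277. ] med [684.   22.5  67.6] lo [657.7   8.7   1.2] hi [705.2  56.7  83.3]
 mark gauge_head [(0.66, [385.7, 287.1])]
```

View pics/top0.png

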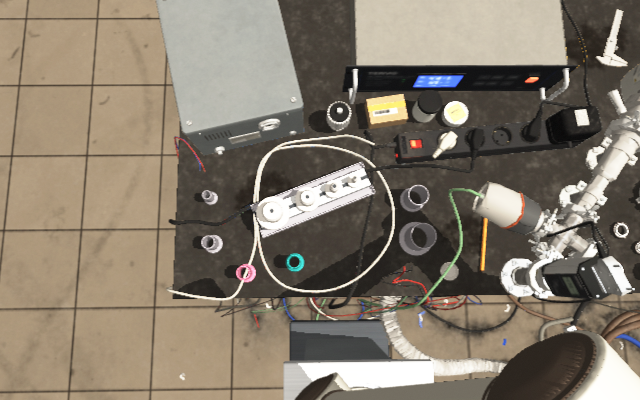

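View pics/side0.png

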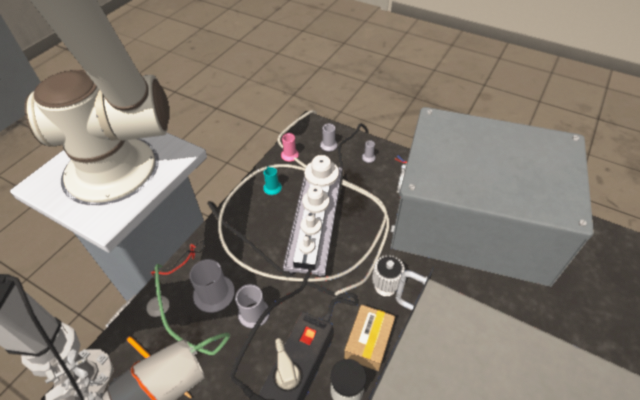

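Top view: stub_50 is at about (417,238), stub_40 at (414,198), stub_25 at (211,243) and stub_16 at (209,197). The rail runs from post_50 at (271,213) to post_16 at (352,181). The pink (246,272) and turquoise (295,262) look-alikes are to be left alone. The side view agrees. Next I'll fit the profiles to the depth data.

```bash
cat >> h.py <<'E'
from scipy.optimize import least_squares
def stub(f,t,b,h): f,t,b=f/2,t/2,b/2; return [(b,0),(f,0),(f,6),(t,10),(t,h),(b,h),(b,0)]
def post(s,c): s,c=s/2,c/2; return [(c,0),(c,10),(s,10),(s,33),(s*.7,40),(0,40)]
PROF={'stub_16':stub(30,20,16,45),'stub_25':stub(40,28,24,55),'stub_40':stub(55,44,40,65),'stub_50':stub(75,54,50,75),
'post_16':post(11,28),'post_25':post(18,38),'post_40':post(32,52),'post_50':post(42,70)}
def pdist(pr,r,z):
    P=np.array(pr,float); q=np.stack([r,z],1)[:,None]; a=P[:-1][None]; d=(P[1:]-P[:-1])[None]
    s=np.clip(((q-a)*d).sum(2)/(d*d).sum(2),0,1)[...,None]
    return np.sqrt((((q-a-s*d)**2).sum(2))).min(1)
def fit(n,pts,c0,z0,fz=False):
    pr=PROF[n]; R=max(a for a,_ in pr); H=max(b for _,b in pr); c=np.array([*c0,z0],float)
    for it in range(3):
        d=np.hypot(pts[:,0]-c[0],pts[:,1]-c[1]); k=(d<R+(10,6,4)[it])&(pts[:,2]>c[2]+3)&(pts[:,2]<c[2]+H+6)
        q=pts[k]
        g=lambda v: pdist(pr,np.hypot(q[:,0]-v[0],q[:,1]-v[1]),q[:,2]-v[2])
        s=least_squares(g,c,loss='soft_l1',f_scale=1.5); c=s.x
    return c,np.median(g(c)),len(q)
E
python3 - <<'E'
from h import *
np.set_printoptions(precision=1,suppress=True)
C={'stub_16':(504,319),'stub_25':(405,310),'stub_40':(497,-127),'stub_50':(415,-135),'post_16':(533,7),'post_25':(515,50),'post_40':(490,105),'post_50':(460,176)}
for c in ('top','side'):
    p=viewer.get_image(c); pts=cloud(p)
    for n in C:
        r=fit(n,pts,C[n],56 if 'post' in n else 0); print(c,n,*r)
    for nm,cc in (('turq',(367,130)),('pink',(345,235))):
        r=fit('stub_25',pts,cc,0);print(c,nm,*r)
    # height map (40mm cells), x 300..740, y 420..-420
    if c=='top':
        pass
    print('y:',list(range(400,-440,-40)))
    for x in range(740,280,-40):
        print(x,[int(np.percentile(s,98)) if len(s:=pts[(abs(pts[:,0]-x)<20)&(abs(pts[:,1]-y)<20),2])>3 else -99 for y in range(400,-440,-40)])
E
```

```text
top stub_16 [505.  320.9  -0.2] 0.6896447072443701 164
top stub_25 [404.3 312.1  -0.8] 0.7151848395990488 272
top stub_40 [ 497.3 -129.7   -0.6] 0.6323547397822331 469
top stub_50 [ 411.8 -132.2   -1.5] 0.674886124985866 842
top post_16 [530.5   5.9  56.5] 0.6597245926626698 142
top post_25 [513.   49.4  56.7] 0.8079831076093029 258
top post_40 [491.3 105.3  56.6] 0.8784997463004132 472
top post_50 [463.1 177.6  56.5] 1.0223463867824805 876
top turq [362.2 134.1  -0.4] 0.8043975744483179 171
top pink [340.1 240.3  -0.4] 0.5547452707747667 243
y: [400, 360, 320, 280, 240, 200, 160, 120, 80, 40, 0, -40, -80, -120, -160, -200, -240, -280, -320, -360, -400]
740 [-99, 178, 178, 178, 178, 178, 178, 178, 3, 137, 146, 145, 145, 146, 145, 145, 144, 145, 145, 144, 144]
700 [-99, 178, 178, 178, 178, 178, 178, 178, 3, 83, 127, 41, 42, 66, 73, 72, 28, 23, 4, 3, 66]
660 [5, 178, 178, 178, 178, 178, 178, 179, 9, 80, 71, 41, 41, 46, 64, 49, 56, 70, 50, 63, 74]
620 [6, 176, 178, 177, 177, 176, 169, 15, 15, 19, 34, 44, 47, 50, 55, 73, 73, 74, 50, 70, 73]
580 [3, 9, 5, 42, 3, 14, 3, 3, 3, 38, 42, 52, 7
[... 1701 characters left out ...]
-99, -99]
580 [2, 13, 13, 13, 2, 12, 2, 1, 1, 37, 41, 51, 70, 83, 68, 68, 69, 71, -99, -99, -99]
540 [2, 1, 2, 1, 8, 10, 1, 40, 64, 87, 92, 57, 68, 98, 103, 95, 74, 86, -99, -99, -99]
500 [2, 2, 45, 2, 36, 87, 90, 97, 96, 96, 65, 39, 50, 65, 64, 85, 108, 112, 110, -99, -99]
460 [28, 30, 36, 42, 42, 97, 97, 70, 67, 39, 1, 16, 50, 64, 4, 1, 105, 114, 116, 113, -99]
420 [1, 1, 55, 43, -99, 67, 67, 2, 2, 1, 16, 14, 49, 75, 74, 1, 10, 97, 324, 315, 122]
380 [1, 2, 55, 2, 6, 13, 53, 53, 1, 1, 16, 43, 46, 74, 74, 12, 11, 8, 336, 131, 129]
340 [1, 1, 1, 1, 55, 13, 55, 53, 2, 1, 26, 33, 58, 58, 2, 14, 3, 8, 292, 290, 207]
300 [5, 6, 6, 7, 5, 2, 12, 12, 15, 20, 20, 4, 7, 6, 14, 1, 1, 1, 130, -99, 197]
```

Run:
```python
from h import *
np.set_printoptions(precision=0,suppress=True,linewidth=160)
print(get_obs()['tcp_rot'].round(4))
for c in ('top','side'):
    p=viewer.get_image(c)
    a=p['color'][150:290,380:540] if c=='top' else p['color'][240:400,140:400]
    b=cv2.resize(a,None,fx=4 if c=='top' else 3,fy=4 if c=='top' else 3,interpolation=cv2.INTER_CUBIC); cv2.imwrite(f'pics/crop_{c}.png',b[...,::-1])
    pts=cloud(p)
    print('y:',list(range(-50,-310,-20)))
    for x in range(640,380,-20):
        print(x,[int(np.percentile(s,98)) if len(s:=pts[(abs(pts[:,0]-x)<10)&(abs(pts[:,1]-y)<10),2])>1 else -99 for y in range(-50,-310,-20)])
```

```text
[[-1. -0.  0.]
 [-0.  1. -0.]
 [-0. -0. -1.]]
y: [-50, -70, -90, -110, -130, -150, -170, -190, -210, -230, -250, -270, -290]
640 [9, 4, 48, 49, 49, 49, 50, 68, 72, 50, 72, 72, 51]
620 [42, 24, 48, 49, 50, 50, 50, 74, 74, 51, 73, 74, 51]
600 [35, 3, 45, 50, 50, 50, 69, 73, 70, 49, 72, 72, 48]
580 [29, 3, 45, 49, 47, 47, 67, 29, 3, 2, 70, 19, 3]
560 [55, 61, 76, 91, 101, 105, 103, 96, 88, 76, 66, 4, 3]
540 [50, 48, 3, 3, 3, 101, 101, 95, 87, 76, 64, 3, 4]
520 [41, 51, 4, 65, 67, 66, 3, 3, 54, 3, 3, 102, 101]
500 [24, 52, 3, 67, 2, 65, 3, 65, 90, 99, 109, 111, 110]
480 [4, 52, 3, 65, 66, 64, 3, 3, 19, 10, 109, 115, 116]
460 [2, 51, 2, 3, 2, 3, 4, 3, 3, 9, 103, 109, 115]
440 [4, 52, 3, 72, 76, 75, 3, 4, 4, 9, 3, 94, 106]
420 [3, 51, 5, 75, 3, 77, -99, 3, 3, 11, 3, 3, 75]
400 [3, 49, 5, 75, 4, 75, 4, 4, 4, 12, 3, 5, 10]
y: [-50, -70, -90, -110, -130, -150, -170, -190, -210, -230, -250, -270, -290]
640 [2, 1, 47, 48, 48, 47, 48, 61, 71, 48, -99, -99, -99]
620 [41, 24, 46, 48, 49, 48, 48, 73, 72, 52, 71, -99, -99]
600 [34, 1, 46, 48, 49, 48, 67, 72, 70, 48, 72, 71, -99]
580 [28, 2, 1, 48, 47, 46, 68, 1, 1, 1, 68, 63, -99]
560 [53, 60, 76, 91, 100, 104, 103, 97, 87, 75, 64, 1, -99]
540 [48, 48, 1, 1, 1, 2, 99, 95, 86, 76, 64, 1, -99]
520 [34, 50, 1, 65, 65, 65, 1, 37, 75, 1, 1, 99, 98]
500 [31, 50, 1, 65, -99, 64, 1, 2, 87, 97, 104, 110, 109]
480 [1, 50, 1, 65, 66, 64, 1, 2, 17, 12, 110, 114, 114]
460 [1, 51, 49, -99, 1, 1, 1, 2, 2, 6, 102, 110, 114]
440 [1, 51, 2, 73, 74, 74, 3, 1, 1, 8, -99, 94, 106]
420 [1, 50, 4, 76, -99, 75, 64, 1, 1, 8, -99, -99, -99]
400 [43, 48, 1, 74, 63, 75, 60, 1, 1, 11, 1, 6, 10]
```

View pics/crop_top.png

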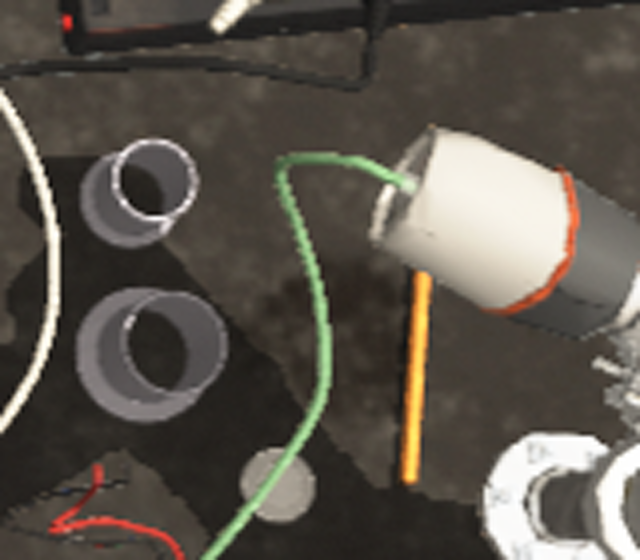

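View pics/crop_side.png

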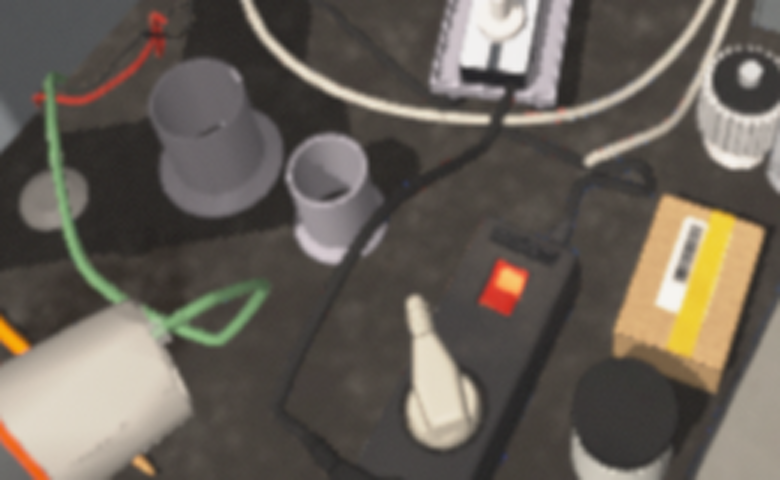

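Run:
```python
from h import *
np.set_printoptions(precision=3,suppress=True)
o=get_obs(); R=o['tcp_rot']; print(R); d=np.array([463-530.4,178-6.1]); print('rail dir',d/np.hypot(*d))
for c in ('top','side'):
    p=viewer.get_image(c); pts=cloud(p)
    print('y:',list(range(-200,-720,-40)))
    for x in range(540,60,-40):
        print(x,[int(s.max()) if len(s:=pts[(abs(pts[:,0]-x)<20)&(abs(pts[:,1]-y)<20),2])>1 else -99 for y in range(-200,-720,-40)])
    q=pts[(pts[:,2]>270)&(pts[:,2]<700)&(np.hypot(pts[:,0]-264,pts[:,1]+566)<160)]; L=(q-o['position'])@R
    print(len(q), L.min(0) if len(q) else '',L.max(0) if len(q) else '')
p=viewer.get_image('top'); cv2.imwrite('pics/tr.png',cv2.resize(p['color'][80:320,440:640],None,fx=2.5,fy=2.5)[...,::-1])
```

```text
[[-0.906 -0.423 -0.   ]
 [-0.423  0.906  0.   ]
 [ 0.     0.    -1.   ]]
rail dir [-0.365  0.931]
y: [-200, -240, -280, -320, -360, -400, -440, -480, -520, -560, -600, -640, -680]
540 [99, 77, 83, 5, 4, 5, 5, 89, 103, 101, 81, 6, -99]
500 [90, 110, 116, 114, 103, 5, 75, 99, 96, 5, 4, 16, -99]
460 [5, 109, 118, 121, 118, 131, 127, 136, 83, 5, 10, 5, -99]
420 [4, 12, 98, 327, 320, 132, 95, 114, 14, 12, 12, 6, -99]
380 [16, 14, 13, 340, 336, 131, 104, 109, 3, 15, 5, 11, -99]
340 [18, 6, 11, 342, 358, 14, -99, -99, -99, 10, 11, 5, -99]
300 [18, 5, 4, 295, 358, 12, -99, -99, -99, -99, 6, 4, -99]
260 [-82, -73, -68, -155, -212, -795, -789, -118, 1, -786, -786, -790, -774]
220 [-99, -245, -786, -781, -780, -788, -788, -785, -788, -787, -786, -788, -775]
180 [-99, -789, -787, -784, -779, -780, -788, -783, -785, -778, -788, -787, -780]
140 [-260, -783, -787, -782, -788, -785, -783, -780, -777, -780, -780, -780, -789]
100 [-263, -299, -351, -790, -787, -786, -789, -784, -783, -779, -786, -788, -786]
0  
y: [-200, -240, -280, -320, -360, -400, -440, -480, -520, -560, -600, -640, -680]
540 [99, 77, 90, -99, -99, -99, -99, -99, -99, -99, -99, -99, -99]
500 [91, 110, 114, 113, -99, -99, -99, -99, -99, -99, -99, -99, -99]
460 [3, 109, 115, 117, 113, -99, -99, -99, -99, -99, -99, -99, -99]
420 [3, 10, 97, 326, 321, 122, -99, -99, -99, -99, -99, -99, -99]
380 [13, 13, 10, 337, 173, 131, -99, -99, -99, -99, -99, -99, -99]
340 [15, 6, 10, 293, 292, 218, -99, -99, -99, -99, -99, -99, -99]
300 [2, 2, 2, 132, -99, 199, -99, -99, -99, -99, -99, -99, -99]
260 [-99, -99, -99, -99, -99, -99, -99, -99, -99, -99, -99, -99, -99]
220 [-99, -99, -99, -99, -99, -99, -99, -99, -99, -99, -99, -99, -99]
180 [-99, -99, -99, -99, -99, -99, -99, -99, -99, -99, -99, -99, -99]
140 [-99, -99, -99, -99, -99, -99, -99, -99, -99, -99, -99, -99, -99]
100 [-266, -99, -99, -99, -99, -99, -99, -99, -99, -99, -99, -99, -99]
0
```

View pics/tr.png

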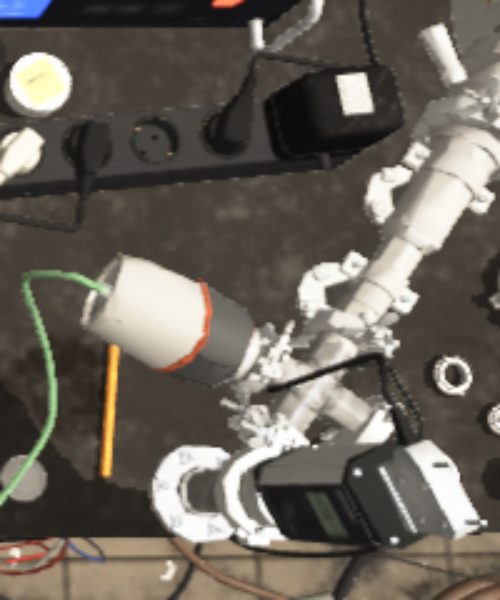

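A pump assembly up to about 358 mm tall stands between the start pose and the work, at x 290–440, y -300 to -460. I'll raise the arm above it before crossing.

Emit:
play_rows:
  moves:
    - [0.06, 0, 0, -0.04, 3.6]
    - [0.06, 0, 0, -0.04, 0]
    - [0.06, 0, 0, -0.04, 0]
    - [0.06, 0, 0, -0.04, 0]
    - [0.06, 0, 0, -0.04, 0]
    - [0.06, 0, 0, -0.01, 0]

```text
clock: 2.95
position: [264.2, -567.6, 440.9]
tcp_rot: [[-0.931, -0.365, 0.006], [-0.365, 0.931, -0.012], [-0.001, -0.013, -1.0]]
wrist_force: [-0.5, 0.3, 1.4]
grip_width: 61.0
grip_force: 0.0
```

```bash
cat >> h.py <<'E'
def go(x,y,z,step=40):
    o=get_obs(); d=o['tcp_rot'].T@(np.array([x,y,z])-o['position']); n=int(np.ceil(np.linalg.norm(d)/step))
    print('pos',o['position'].round(1),'t',round(o['clock'],2),'w',round(o['grip_width'],1),'shift',d.round(1),'n',n,'per row',(d/max(n,1)/1000).round(4),'F',o['wrist_force'].round(1),'yaw',np.degrees(np.arctan2(o['tcp_rot'][1,1],o['tcp_rot'][0,1])).round(2))
E
python3 -c "
from h import *
go(505.7,321.4,430)"
```

```text
pos [ 264.2 -567.6  440.9] t 2.95 w 61.0 shift [-549.3  739.7    1.6] n 24 per row [-0.0229  0.0308  0.0001] F [-0.5  0.3  1.4] yaw 111.4
```

Emit:
play_rows:
  moves:
    - [0.04, -0.023, 0.031, 0, 0]
    - [0.04, -0.023, 0.031, 0, 0]
    - [0.04, -0.023, 0.031, 0, 0]
    - [0.04, -0.023, 0.031, 0, 0]
    - [0.04, -0.023, 0.031, 0, 0]
    - [0.04, -0.023, 0.031, 0, 0]
    - [0.04, -0.023, 0.031, 0, 0]
    - [0.04, -0.023, 0.031, 0, 0]

```text
clock: 3.62
position: [344.9, -266.5, 432.8]
tcp_rot: [[-0.931, -0.365, 0.001], [-0.365, 0.931, -0.0], [-0.001, -0.001, -1.0]]
wrist_force: [0.3, 0.4, 0.8]
grip_width: 40.0
grip_force: 0.0
```

Emit:
play_rows:
  moves:
    - [0.04, -0.023, 0.031, 0, 0]
    - [0.04, -0.023, 0.031, 0, 0]
    - [0.04, -0.023, 0.031, 0, 0]
    - [0.04, -0.023, 0.031, 0, 0]
    - [0.04, -0.023, 0.031, 0.012, 0]
    - [0.04, -0.023, 0.031, 0.012, 0]
    - [0.04, -0.023, 0.031, 0.012, 0]
    - [0.04, -0.023, 0.031, 0.012, 0]

```text
clock: 4.28
position: [425.5, 31.8, 384.6]
tcp_rot: [[-0.931, -0.366, 0.002], [-0.366, 0.931, 0.001], [-0.002, 0.0, -1.0]]
wrist_force: [0.3, -1.0, -0.5]
grip_width: 39.8
grip_force: 0.0
```

Emit:
play_rows:
  moves:
    - [0.04, -0.023, 0.031, 0.012, 0]
    - [0.04, -0.023, 0.031, 0.012, 0]
    - [0.04, -0.023, 0.031, 0.012, 0]
    - [0.04, -0.023, 0.031, 0.012, 0]
    - [0.04, -0.023, 0.031, 0.012, 0]
    - [0.04, -0.023, 0.031, 0.012, 0]
    - [0.04, -0.023, 0.031, 0.012, 0]
    - [0.04, -0.023, 0.031, 0.012, 0]

```text
clock: 4.95
position: [506.6, 329.8, 288.1]
tcp_rot: [[-0.931, -0.366, 0.0], [-0.366, 0.931, 0.0], [-0.0, 0.0, -1.0]]
wrist_force: [0.6, -0.8, 0.7]
grip_width: 40.1
grip_force: 0.0
```

```bash
python3 -c "
from h import *
go(505.7,321.4,100)"
```

```text
pos [506.6 329.8 288.1] t 4.95 w 40.1 shift [  4.   -7.5 188.1] n 5 per row [ 0.0008 -0.0015  0.0376] F [ 0.6 -0.8  0.7] yaw 111.45
```

Emit:
play_rows:
  moves:
    - [0.04, 0.004, -0.0075, 0.038, 0]
    - [0.04, 0, 0, 0.038, 0]
    - [0.04, 0, 0, 0.038, 0]
    - [0.04, 0, 0, 0.038, 0]
    - [0.04, 0, 0, 0.038, 0]
    - [0.04, 0, 0, 0, 0]
    - [0.04, 0, 0, 0, 0]

```text
clock: 5.53
position: [505.0, 318.7, 97.4]
tcp_rot: [[-0.931, -0.366, -0.003], [-0.366, 0.931, -0.004], [0.004, -0.002, -1.0]]
wrist_force: [0.6, 0.1, 0.5]
grip_width: 39.7
grip_force: 0.0
```

```bash
python3 -c "
from h import *
go(505.7,321.4,15)
for c in ('top','side'):
    p=viewer.get_image(c); print(c,fit('stub_16',cloud(p),(505.7,321.4),0)); save(p,c+'1.png')
"
```

```text
pos [505.  318.7  97.4] t 5.53 w 39.7 shift [-1.9  2.5 82.3] n 3 per row [-0.0006  0.0008  0.0274] F [0.6 0.1 0.5] yaw 111.45
top (array([506.14761767, 322.38404546,  -0.75876412]), np.float64(0.4669299703800127), 108)
side (array([ 5.06716043e+02,  3.21636388e+02, -3.72796608e-01]), np.float64(0.5892046684252676), 191)
```

View pics/side1.png

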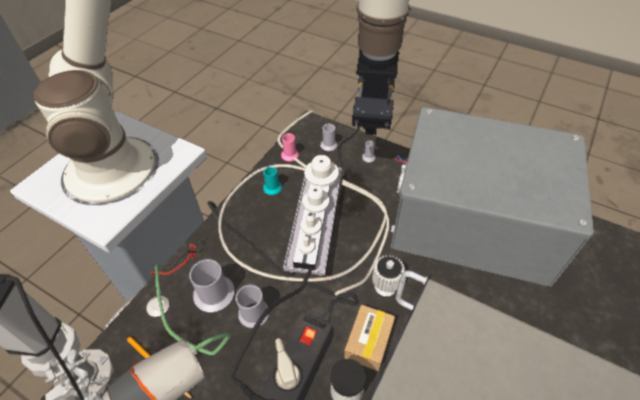

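The side view shows the gripper at about (371,128), hanging above stub_16 at (369,150), well clear of the grey box. I'll go down and grip.

Emit:
play_rows:
  moves:
    - [0.04, -0.002, 0.002, 0.03, 0]
    - [0.04, 0, 0, 0.03, 0]
    - [0.04, 0, 0, 0.015, 0]
    - [0.04, 0, 0, 0.006, 0]
    - [0.04, 0, 0, 0, 0]
    - [0.04, 0, 0, 0, 0]

```text
clock: 6.13
position: [508.1, 323.4, 20.0]
tcp_rot: [[-0.931, -0.366, 0.003], [-0.366, 0.931, 0.003], [-0.004, 0.001, -1.0]]
wrist_force: [0.1, 0.5, -0.3]
grip_width: 40.0
grip_force: 0.0
```

```bash
python3 -c "
from h import *
go(506.3,322,15)
"
```

```text
pos [508.1 323.4  20. ] t 6.13 w 40.0 shift [ 2.2 -0.7  5. ] n 1 per row [ 0.0022 -0.0007  0.005 ] F [ 0.1  0.5 -0.3] yaw 111.46
```

Emit:
play_rows:
  moves:
    - [0.04, 0.001, 0, 0.004, 0]
    - [0.04, 0, 0, 0, 0]
    - [0.04, 0, 0, 0, 0]
    - [0.04, 0, 0, 0, 0]

```text
clock: 6.47
position: [506.0, 322.0, 14.3]
tcp_rot: [[-0.931, -0.365, 0.001], [-0.365, 0.931, 0.001], [-0.001, 0.001, -1.0]]
wrist_force: [0.8, 0.1, -0.4]
grip_width: 40.0
grip_force: 0.0
```

```bash
python3 -c "
from h import *
go(506.3,322,15)
"
```

```text
pos [506.  322.   14.3] t 6.47 w 40.0 shift [-0.3 -0.1 -0.7] n 1 per row [-0.0003 -0.0001 -0.0007] F [ 0.8  0.1 -0.4] yaw 111.44
```

Emit:
play_rows:
  moves:
    - [0.015, 0, 0, 0, 0]
    - [0.01, 0, 0, 0, 0]
    - [0.01, 0, 0, 0, 0]
    - [0.01, 0, 0, 0, 0]
    - [0.01, 0, 0, 0, 0]
    - [0.01, 0, 0, 0, 0]

```text
clock: 6.97
position: [505.7, 321.8, 13.5]
tcp_rot: [[-0.931, -0.365, 0.0], [-0.365, 0.931, 0.0], [-0.0, 0.0, -1.0]]
wrist_force: [-0.1, 0.3, 0.9]
grip_width: 18.9
grip_force: 30.0
```

Emit:
play_rows:
  moves:
    - [0.01, 0, 0, -0.01, 0]
    - [0.01, 0, 0, -0.03, 0]
    - [0.01, 0, 0, -0.04, 0]
    - [0.01, 0, 0, -0.04, 0]
    - [0.01, 0, 0, -0.02, 0]

```text
clock: 7.38
position: [507.6, 323.0, 159.7]
tcp_rot: [[-0.93, -0.366, 0.007], [-0.366, 0.931, 0.005], [-0.008, 0.002, -1.0]]
wrist_force: [0.3, 1.6, -0.6]
grip_width: 19.2
grip_force: 30.0
```

```bash
python3 -c "
from h import *
go(530.4,6.2,145)
"
```

```text
pos [507.6 323.  159.7] t 7.38 w 19.2 shift [  94.9 -303.1   13.3] n 8 per row [ 0.0119 -0.0379  0.0017] F [ 0.3  1.6 -0.6] yaw 111.49
```

Emit:
play_rows:
  moves:
    - [0.01, 0.0116, -0.0379, 0, 0]
    - [0.01, 0.0116, -0.0379, 0, 0]
    - [0.01, 0.0116, -0.0379, 0, 0]
    - [0.01, 0.0116, -0.0379, 0, 0]
    - [0.01, 0.0116, -0.0379, 0, 0]
    - [0.01, 0.0116, -0.0379, 0, 0]
    - [0.01, 0.0116, -0.0379, 0, 0]
    - [0.01, 0.0116, -0.0379, 0, 0]

```text
clock: 8.05
position: [529.7, 3.7, 154.4]
tcp_rot: [[-0.931, -0.366, 0.001], [-0.366, 0.931, 0.0], [-0.001, -0.0, -1.0]]
wrist_force: [0.5, -0.2, -0.6]
grip_width: 19.2
grip_force: 30.0
```

Emit:
play_rows:
  moves:
    - [0.01, 0, 0, 0.01, 0]
    - [0.01, 0, 0, 0.01, 0]
    - [0.01, 0, 0, 0, 0]
    - [0.01, 0, 0, 0, 0]
    - [0.01, 0, 0, 0, 0]
    - [0.01, 0, 0, 0, 0]

```text
clock: 8.55
position: [530.4, 6.8, 134.0]
tcp_rot: [[-0.93, -0.367, 0.001], [-0.367, 0.93, 0.0], [-0.001, -0.0, -1.0]]
wrist_force: [-0.1, -0.2, -0.5]
grip_width: 19.3
grip_force: 30.0
```

```bash
python3 -c "
from h import *
go(530.4,6.2,81)
zt=get_obs()['position'][2]
for c in ('top','side'):
    p=viewer.get_image(c); pts=cloud(p); print(c,fit('stub_16',pts,(530.4,6.2),zt-14)); save(p,c+'2.png')
cv2.imwrite('pics/s2c.png',cv2.resize(p['color'][130:290,230:400],None,fx=3,fy=3)[...,::-1])
"
```

```text
pos [530.4   6.8 134. ] t 8.55 w 19.3 shift [ 0.3 -0.6 53. ] n 2 per row [ 0.0002 -0.0003  0.0265] F [-0.1 -0.2 -0.5] yaw 111.55
top (array([5.33384973e+02, 3.10826799e-01, 1.16457788e+02]), np.float64(0.4675680810131464), 5)
side (array([530.4       ,   6.2       , 119.96381259]), np.float64(nan), 0)
  return _methods._mean(a, axis=axis, dtype=dtype,
  ret = ret.dtype.type(ret / rcount)
```

View pics/s2c.png

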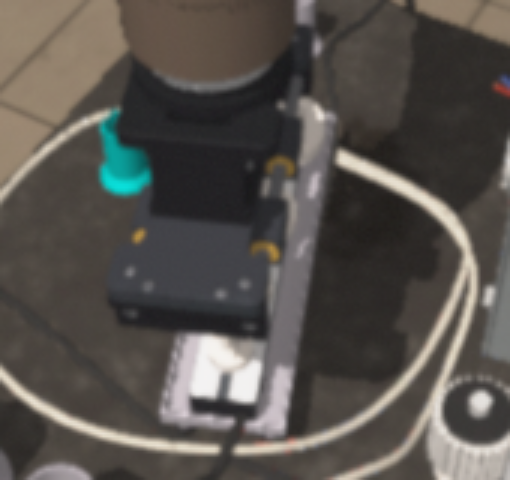

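Both views are blocked by the gripper here (only the rail end shows below it), so I'll lower on geometry and watch the wrist force.

Emit:
play_rows:
  moves:
    - [0.01, 0, 0, 0.015, 0]
    - [0.01, 0, 0, 0.01, 0]
    - [0.01, 0, 0, 0.006, 0]
    - [0.01, 0, 0, 0, 0]
    - [0.01, 0, 0, 0, 0]
    - [0.01, 0, 0, 0, 0]

```text
clock: 9.15
position: [530.5, 5.7, 102.9]
tcp_rot: [[-0.931, -0.366, 0.001], [-0.366, 0.931, -0.0], [-0.001, -0.0, -1.0]]
wrist_force: [0.7, -0.7, -0.9]
grip_width: 19.1
grip_force: 30.0
```

Emit:
play_rows:
  moves:
    - [0.01, 0, 0, 0.006, 0]
    - [0.01, 0, 0, 0.006, 0]
    - [0.01, 0, 0, 0.004, 0]
    - [0.01, 0, 0, 0.002, 0]
    - [0.01, 0, 0, 0, 0]
    - [0.01, 0, 0, 0, 0]
    - [0.01, 0, 0, 0, 0]

```text
clock: 9.73
position: [530.3, 5.6, 84.7]
tcp_rot: [[-0.931, -0.365, 0.0], [-0.365, 0.931, -0.0], [-0.0, -0.0, -1.0]]
wrist_force: [-0.1, -0.1, -0.6]
grip_width: 19.2
grip_force: 30.0
```

Emit:
play_rows:
  moves:
    - [0.01, 0, 0, 0.0015, 0]
    - [0.01, 0, 0, 0.0015, 0]
    - [0.01, 0, 0, 0.001, 0]
    - [0.01, 0, 0, 0, 0]
    - [0.01, 0, 0, 0, 0]

```text
clock: 10.15
position: [530.0, 5.6, 80.5]
tcp_rot: [[-0.931, -0.365, -0.0], [-0.365, 0.931, -0.0], [0.0, -0.0, -1.0]]
wrist_force: [-0.9, 0.2, -1.0]
grip_width: 19.2
grip_force: 30.0
```

Emit:
play_rows:
  moves:
    - [0.01, 0, 0, 0.0007, 0]
    - [0.01, 0, 0, 0.0006, 0]
    - [0.01, 0, 0, 0, 0]
    - [0.01, 0, 0, 0, 0]

```text
clock: 10.48
position: [530.2, 5.6, 79.5]
tcp_rot: [[-0.931, -0.365, 0.0], [-0.365, 0.931, 0.0], [-0.0, -0.0, -1.0]]
wrist_force: [-1.0, 0.3, 2.1]
grip_width: 19.5
grip_force: 30.0
```

Contact is starting (+2 N). One more small step to confirm.

Emit:
play_rows:
  moves:
    - [0.01, 0, 0, 0.0005, 0]
    - [0.01, 0, 0, 0, 0]
    - [0.01, 0, 0, 0, 0]

```text
clock: 10.73
position: [530.2, 5.6, 79.5]
tcp_rot: [[-0.931, -0.366, 0.001], [-0.366, 0.931, -0.0], [-0.0, -0.0, -1.0]]
wrist_force: [-1.1, 0.9, 6.4]
grip_width: 19.5
grip_force: 30.0
```

Emit:
play_rows:
  moves:
    - [0.022, 0, 0, 0, 0]
    - [0.026, 0, 0, 0, 0]
    - [0.03, 0, 0, 0, 0]
    - [0.03, 0, 0, -0.01, 0]
    - [0.03, 0, 0, -0.03, 0]
    - [0.04, 0, 0, -0.04, 0]
    - [0.045, 0, 0, -0.02, 0]

```text
clock: 11.32
position: [532.0, 5.7, 183.4]
tcp_rot: [[-0.93, -0.366, 0.006], [-0.366, 0.93, 0.0], [-0.006, -0.002, -1.0]]
wrist_force: [1.2, -0.1, 1.4]
grip_width: 36.7
grip_force: 0.0
```

```bash
python3 -c "
from h import *
d=np.array([404.5-530.2,313.-5.6,0]); print(get_obs()['tcp_rot'].T@d)
"
```

```text
[  4.35842768 332.07794397  -0.70230627]
```

Emit:
play_rows:
  moves:
    - [0.045, 0.0005, 0.0415, 0, 0]
    - [0.045, 0.0005, 0.0415, 0, 0]
    - [0.045, 0.0005, 0.0415, 0, 0]
    - [0.045, 0.0005, 0.0415, 0, 0]
    - [0.045, 0.0005, 0.0415, 0, 0]
    - [0.045, 0.0005, 0.0415, 0, 0]
    - [0.045, 0.0005, 0.0415, 0, 0]
    - [0.045, 0.0005, 0.0415, 0, 0]

```text
clock: 11.98
position: [404.0, 314.9, 179.6]
tcp_rot: [[-0.931, -0.366, 0.001], [-0.366, 0.931, 0.001], [-0.001, 0.0, -1.0]]
wrist_force: [1.0, -0.3, 0.0]
grip_width: 45.0
grip_force: 0.0
```

Emit:
play_rows:
  moves:
    - [0.045, 0, 0, 0.03, 0]
    - [0.045, 0, 0, 0.03, 0]
    - [0.045, 0, 0, 0.03, 0]
    - [0.045, 0, 0, 0.015, 0]
    - [0.045, 0, 0, 0, 0]
    - [0.045, 0, 0, 0, 0]
    - [0.045, 0, 0, 0, 0]
    - [0.045, 0, 0, 0, 0]

```text
clock: 12.65
position: [406.0, 314.2, 75.5]
tcp_rot: [[-0.931, -0.365, 0.002], [-0.365, 0.931, 0.003], [-0.003, 0.002, -1.0]]
wrist_force: [-0.2, -0.9, 0.0]
grip_width: 44.8
grip_force: 0.0
```

```bash
python3 -c "
from h import *
np.set_printoptions(precision=1,suppress=True)
for c in ('top','side'):
    p=viewer.get_image(c); q=cloud(p); print(c,fit('stub_25',q,(404.5,313),0),fit('stub_16',q,(530.3,6),66))
go(404.5,313,20)
"
```

```text
top (array([397. , 313.7,  -6.3]), np.float64(1.5453641867907386), 113) (array([531.2,   5.7,  66.7]), np.float64(0.5067114125431131), 163)
side (array([404.6, 313.5,  -2. ]), np.float64(0.6439494275457043), 282) (array([530.5,   6. ,  64.8]), np.float64(0.4868125578153375), 301)
pos [405.7 313.9  75.2] t 12.75 w 45.0 shift [ 1.6 -0.4 55.2] n 2 per row [ 0. -0.  0.] F [ 0.7 -0.5  0.7] yaw 111.42
```

Emit:
play_rows:
  moves:
    - [0.045, 0.001, 0, 0.025, 0]
    - [0.045, 0, 0, 0.02, 0]
    - [0.045, 0, 0, 0.01, 0]
    - [0.045, 0, 0, 0, 0]
    - [0.045, 0, 0, 0, 0]
    - [0.045, 0, 0, 0, 0]
    - [0.045, 0, 0, 0, 0]

```text
clock: 13.33
position: [404.8, 313.6, 20.0]
tcp_rot: [[-0.931, -0.366, 0.002], [-0.366, 0.931, 0.002], [-0.002, 0.001, -1.0]]
wrist_force: [-0.1, 0.1, -0.1]
grip_width: 44.7
grip_force: 0.0
```

Emit:
play_rows:
  moves:
    - [0.02, 0, 0, 0, 0]
    - [0.02, 0, 0, 0, 0]
    - [0.018, 0, 0, 0, 0]
    - [0.018, 0, 0, 0, 0]
    - [0.018, 0, 0, 0, 0]
    - [0.018, 0, 0, 0, 0]

```text
clock: 13.83
position: [404.3, 313.1, 19.1]
tcp_rot: [[-0.931, -0.366, 0.001], [-0.366, 0.931, 0.001], [-0.001, 0.0, -1.0]]
wrist_force: [-0.4, -0.2, 3.5]
grip_width: 27.6
grip_force: 30.0
```

```bash
python3 -c "
from h import *
go(513.05,49.8,170)
"
```

```text
pos [404.3 313.1  19.1] t 13.83 w 27.6 shift [  -5.1 -284.8 -151. ] n 9 per row [-0.0006 -0.0316 -0.0168] F [-0.4 -0.2  3.5] yaw 111.44
```

Emit:
play_rows:
  moves:
    - [0.018, 0, 0, -0.011, 0]
    - [0.018, 0, 0, -0.03, 0]
    - [0.018, 0, 0, -0.04, 0]
    - [0.018, 0, 0, -0.04, 0]
    - [0.018, 0, 0, -0.03, 0]

```text
clock: 14.25
position: [404.5, 313.0, 172.6]
tcp_rot: [[-0.931, -0.366, 0.002], [-0.366, 0.931, 0.002], [-0.002, 0.001, -1.0]]
wrist_force: [0.6, 0.3, -0.9]
grip_width: 27.4
grip_force: 30.0
```

Emit:
play_rows:
  moves:
    - [0.018, -0.0006, -0.0356, 0, 0]
    - [0.018, -0.0006, -0.0356, 0, 0]
    - [0.018, -0.0006, -0.0356, 0, 0]
    - [0.018, -0.0006, -0.0356, 0, 0]
    - [0.018, -0.0006, -0.0356, 0, 0]
    - [0.018, -0.0006, -0.0356, 0, 0]
    - [0.018, -0.0006, -0.0356, 0, 0]
    - [0.018, -0.0006, -0.0356, 0, 0]

```text
clock: 14.92
position: [512.5, 47.6, 169.4]
tcp_rot: [[-0.931, -0.365, -0.001], [-0.365, 0.931, -0.0], [0.001, 0.0, -1.0]]
wrist_force: [0.2, -0.3, -0.5]
grip_width: 27.0
grip_force: 30.0
```

Emit:
play_rows:
  moves:
    - [0.018, 0, 0, 0.015, 0]
    - [0.018, 0, 0, 0.02, 0]
    - [0.018, 0, 0, 0.01, 0]
    - [0.018, 0, 0, 0, 0]
    - [0.018, 0, 0, 0, 0]
    - [0.018, 0, 0, 0, 0]
    - [0.018, 0, 0, 0, 0]

```text
clock: 15.5
position: [513.3, 50.1, 125.8]
tcp_rot: [[-0.93, -0.366, 0.002], [-0.366, 0.93, 0.001], [-0.002, -0.0, -1.0]]
wrist_force: [-0.2, -0.1, -0.1]
grip_width: 27.2
grip_force: 30.0
```

```bash
python3 -c "
from h import *
go(513.05,49.8,85)
"
```

```text
pos [513.3  50.1 125.8] t 15.5 w 27.2 shift [ 0.4 -0.2 40.8] n 2 per row [ 0.0002 -0.0001  0.0204] F [-0.2 -0.1 -0.1] yaw 111.49
```

Well aligned; lowering.

Emit:
play_rows:
  moves:
    - [0.018, 0, 0, 0.01, 0]
    - [0.018, 0, 0, 0.01, 0]
    - [0.018, 0, 0, 0.008, 0]
    - [0.018, 0, 0, 0.006, 0]
    - [0.018, 0, 0, 0.002, 0]
    - [0.018, 0, 0, 0, 0]
    - [0.018, 0, 0, 0, 0]
    - [0.018, 0, 0, 0, 0]

```text
clock: 16.17
position: [513.0, 49.5, 89.0]
tcp_rot: [[-0.931, -0.365, 0.001], [-0.365, 0.931, 0.0], [-0.001, -0.0, -1.0]]
wrist_force: [0.2, 0.3, -1.3]
grip_width: 27.2
grip_force: 30.0
```

Emit:
play_rows:
  moves:
    - [0.018, 0, 0, 0.0015, 0]
    - [0.018, 0, 0, 0.001, 0]
    - [0.018, 0, 0, 0.0005, 0]
    - [0.018, 0, 0, 0, 0]
    - [0.018, 0, 0, 0, 0]
    - [0.018, 0, 0, 0, 0]

```text
clock: 16.67
position: [512.7, 49.4, 85.8]
tcp_rot: [[-0.931, -0.365, 0.0], [-0.365, 0.931, 0.0], [-0.0, -0.0, -1.0]]
wrist_force: [-1.0, 0.4, -0.4]
grip_width: 27.1
grip_force: 30.0
```

Emit:
play_rows:
  moves:
    - [0.018, 0, 0, 0.0005, 0]
    - [0.018, 0, 0, 0.0005, 0]
    - [0.018, 0, 0, 0.0003, 0]
    - [0.018, 0, 0, 0, 0]
    - [0.018, 0, 0, 0, 0]

```text
clock: 17.08
position: [512.8, 49.5, 85.1]
tcp_rot: [[-0.931, -0.366, 0.0], [-0.366, 0.931, -0.0], [-0.0, -0.0, -1.0]]
wrist_force: [-1.4, -0.1, 4.3]
grip_width: 27.3
grip_force: 30.0
```

Emit:
play_rows:
  moves:
    - [0.03, 0, 0, 0, 0]
    - [0.033, 0, 0, 0, 0]
    - [0.034, 0, 0, 0, 0]
    - [0.034, 0, 0, -0.01, 0]
    - [0.034, 0, 0, -0.03, 0]
    - [0.034, 0, 0, -0.04, 0]
    - [0.045, 0, 0, -0.02, 0]

```text
clock: 17.67
position: [514.6, 49.7, 189.1]
tcp_rot: [[-0.93, -0.366, 0.006], [-0.366, 0.93, 0.001], [-0.006, -0.002, -1.0]]
wrist_force: [0.6, 0.4, 0.8]
grip_width: 35.9
grip_force: 0.0
```

Emit:
play_rows:
  moves:
    - [0.055, 0.016, -0.0324, 0, 0]
    - [0.055, 0.016, -0.0324, 0, 0]
    - [0.055, 0.016, -0.0324, 0, 0]
    - [0.055, 0.016, -0.0324, 0, 0]
    - [0.055, 0.016, -0.0324, 0, 0]
    - [0.055, 0, 0, 0.03, 0]
    - [0.055, 0, 0, 0.03, 0]
    - [0.055, 0, 0, 0.015, 0]

```text
clock: 18.33
position: [495.4, -131.4, 107.2]
tcp_rot: [[-0.932, -0.363, -0.004], [-0.363, 0.932, 0.001], [0.003, 0.002, -1.0]]
wrist_force: [-0.6, 0.4, -0.7]
grip_width: 55.1
grip_force: 0.0
```

Emit:
play_rows:
  moves:
    - [0.055, 0, 0, 0.01, 0]
    - [0.055, 0, 0, 0, 0]
    - [0.055, 0, 0, 0, 0]
    - [0.055, 0, 0, 0, 0]
    - [0.055, 0, 0, 0, 0]

```text
clock: 18.75
position: [498.5, -130.4, 100.9]
tcp_rot: [[-0.931, -0.366, 0.003], [-0.366, 0.931, -0.0], [-0.003, -0.001, -1.0]]
wrist_force: [0.1, 0.2, 0.8]
grip_width: 54.8
grip_force: 0.0
```

```bash
python3 -c "
from h import *
np.set_printoptions(precision=1,suppress=True)
for c in ('top','side'):
    p=viewer.get_image(c); q=cloud(p); print(c,fit('stub_40',q,(498,-130.5),0),fit('stub_25',q,(513,50),66),fit('stub_16',q,(530.3,6),66))
go(498,-130.5,33)
save(p,'side3.png')
"
```

```text
top (array([ 497.9, -130.7,    3.7]), np.float64(0.32364183095232235), 77) (array([513.4,  49. ,  65.3]), np.float64(0.6306356204073413), 62) (array([530.3,   6. ,  66. ]), np.float64(nan), 0)
side (array([ 498.5, -129.5,   -0.8]), np.float64(0.3793764786395055), 440) (array([512.7,  49.5,  65.2]), np.float64(0.5142137042918211), 462) (array([530.6,   6. ,  64.7]), np.float64(0.5377530936599414), 301)
pos [ 498.1 -130.4  100.6] t 18.85 w 55.2 shift [ 0.2 -0.  67.6] n 2 per row [ 0. -0.  0.] F [ 0.  -0.1 -0.5] yaw 111.45
  return _methods._mean(a, axis=axis, dtype=dtype,
  ret = ret.dtype.type(ret / rcount)
```

View pics/side3.png

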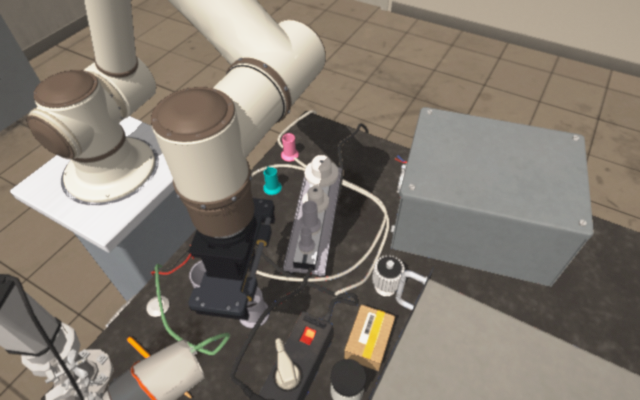

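Stub_16 and stub_25 stand on the rail around (308,235) and (313,205). The gripper is over stub_40 at about (250,310), and its body is clear of the white cylinder. Going down.

Emit:
play_rows:
  moves:
    - [0.055, 0, 0, 0.02, 0]
    - [0.055, 0, 0, 0.02, 0]
    - [0.055, 0, 0, 0.015, 0]
    - [0.055, 0, 0, 0.01, 0]
    - [0.055, 0, 0, 0.002, 0]
    - [0.055, 0, 0, 0, 0]
    - [0.055, 0, 0, 0, 0]
    - [0.055, 0, 0, 0, 0]

```text
clock: 19.52
position: [498.2, -130.6, 33.5]
tcp_rot: [[-0.931, -0.366, 0.002], [-0.366, 0.931, -0.0], [-0.002, -0.001, -1.0]]
wrist_force: [-0.3, -0.2, -0.1]
grip_width: 55.0
grip_force: 0.0
```

Emit:
play_rows:
  moves:
    - [0.04, 0, 0, 0, 0]
    - [0.034, 0, 0, 0, 0]
    - [0.034, 0, 0, 0, 0]
    - [0.034, 0, 0, 0, 0]
    - [0.034, 0, 0, 0, 0]
    - [0.034, 0, 0, 0, 0]

```text
clock: 20.02
position: [497.6, -130.5, 33.0]
tcp_rot: [[-0.931, -0.365, 0.001], [-0.365, 0.931, -0.0], [-0.001, -0.0, -1.0]]
wrist_force: [-1.6, 1.1, 6.2]
grip_width: 43.3
grip_force: 30.0
```

```bash
python3 -c "
from h import *
go(491.25,105.6,185)
"
```

```text
pos [ 497.6 -130.5   33. ] t 20.02 w 43.3 shift [ -80.4  222.1 -152. ] n 8 per row [-0.0101  0.0278 -0.019 ] F [-1.6  1.1  6.2] yaw 111.43
```

Emit:
play_rows:
  moves:
    - [0.034, 0, 0, -0.01, 0]
    - [0.034, 0, 0, -0.025, 0]
    - [0.034, 0, 0, -0.04, 0]
    - [0.034, 0, 0, -0.04, 0]
    - [0.034, 0, 0, -0.04, 0]
    - [0.034, 0, 0, 0, 0]

```text
clock: 20.52
position: [502.1, -131.4, 196.2]
tcp_rot: [[-0.93, -0.367, 0.017], [-0.367, 0.93, -0.002], [-0.015, -0.008, -1.0]]
wrist_force: [1.3, -0.3, -2.0]
grip_width: 43.2
grip_force: 30.0
```

Emit:
play_rows:
  moves:
    - [0.034, -0.0115, 0.0317, 0, 0]
    - [0.034, -0.0115, 0.0317, 0, 0]
    - [0.034, -0.0115, 0.0317, 0, 0]
    - [0.034, -0.0115, 0.0317, 0, 0]
    - [0.034, -0.0115, 0.0317, 0, 0]
    - [0.034, -0.0115, 0.0317, 0, 0]
    - [0.034, -0.0115, 0.0317, 0, 0]
    - [0.034, 0, 0, 0, 0]

```text
clock: 21.18
position: [491.2, 109.8, 187.2]
tcp_rot: [[-0.929, -0.37, 0.001], [-0.37, 0.929, 0.001], [-0.001, 0.001, -1.0]]
wrist_force: [0.1, -0.3, -1.8]
grip_width: 43.4
grip_force: 30.0
```

Emit:
play_rows:
  moves:
    - [0.034, 0, 0, 0.015, 0]
    - [0.034, 0, 0, 0.02, 0]
    - [0.034, 0, 0, 0.01, 0]
    - [0.034, 0, 0, 0, 0]
    - [0.034, 0, 0, 0, 0]
    - [0.034, 0, 0, 0, 0]
    - [0.034, 0, 0, 0, 0]

```text
clock: 21.77
position: [492.0, 105.5, 143.5]
tcp_rot: [[-0.931, -0.365, 0.002], [-0.365, 0.931, 0.001], [-0.002, 0.0, -1.0]]
wrist_force: [-0.0, 0.2, -1.9]
grip_width: 43.3
grip_force: 30.0
```

```bash
python3 -c "
from h import *
go(491.25,105.6,99)
"
```

```text
pos [492.  105.5 143.5] t 21.77 w 43.3 shift [ 0.7  0.4 44.5] n 2 per row [0.0004 0.0002 0.0222] F [-0.   0.2 -1.9] yaw 111.42
```

Emit:
play_rows:
  moves:
    - [0.034, 0, 0, 0.012, 0]
    - [0.034, 0, 0, 0.012, 0]
    - [0.034, 0, 0, 0.01, 0]
    - [0.034, 0, 0, 0.005, 0]
    - [0.034, 0, 0, 0.002, 0]
    - [0.034, 0, 0, 0, 0]
    - [0.034, 0, 0, 0, 0]
    - [0.034, 0, 0, 0, 0]

```text
clock: 22.43
position: [491.8, 105.6, 102.2]
tcp_rot: [[-0.931, -0.365, 0.002], [-0.365, 0.931, 0.001], [-0.002, 0.0, -1.0]]
wrist_force: [0.2, -0.5, -2.5]
grip_width: 43.5
grip_force: 30.0
```

Emit:
play_rows:
  moves:
    - [0.034, 0, 0, 0.001, 0]
    - [0.034, 0, 0, 0.0005, 0]
    - [0.034, 0, 0, 0.0005, 0]
    - [0.034, 0, 0, 0, 0]
    - [0.034, 0, 0, 0, 0]
    - [0.034, 0, 0, 0, 0]

```text
clock: 22.93
position: [491.2, 105.4, 99.5]
tcp_rot: [[-0.931, -0.365, 0.0], [-0.365, 0.931, -0.0], [-0.0, -0.0, -1.0]]
wrist_force: [0.6, 0.8, -1.8]
grip_width: 43.3
grip_force: 30.0
```

Emit:
play_rows:
  moves:
    - [0.034, 0, 0, 0.0005, 0]
    - [0.034, 0, 0, 0.0005, 0]
    - [0.034, 0, 0, 0, 0]
    - [0.034, 0, 0, 0, 0]
    - [0.034, 0, 0, 0, 0]

```text
clock: 23.35
position: [491.3, 105.4, 99.0]
tcp_rot: [[-0.931, -0.366, 0.0], [-0.366, 0.931, 0.0], [-0.0, -0.0, -1.0]]
wrist_force: [-2.9, -0.3, 4.9]
grip_width: 43.4
grip_force: 30.0
```

Emit:
play_rows:
  moves:
    - [0.046, 0, 0, 0, 0]
    - [0.049, 0, 0, 0, 0]
    - [0.049, 0, 0, 0, 0]
    - [0.049, 0, 0, -0.01, 0]
    - [0.049, 0, 0, -0.03, 0]
    - [0.049, 0, 0, -0.04, 0]
    - [0.049, 0, 0, -0.015, 0]

```text
clock: 23.93
position: [493.8, 106.1, 198.1]
tcp_rot: [[-0.93, -0.366, 0.008], [-0.366, 0.93, 0.002], [-0.008, -0.001, -1.0]]
wrist_force: [1.4, -0.2, 0.0]
grip_width: 49.1
grip_force: 0.0
```

Emit:
play_rows:
  moves:
    - [0.064, 0.0231, -0.0275, 0, 0]
    - [0.064, 0.0231, -0.0275, 0, 0]
    - [0.064, 0.0231, -0.0275, 0, 0]
    - [0.064, 0.0231, -0.0275, 0, 0]
    - [0.064, 0.0231, -0.0275, 0, 0]
    - [0.064, 0.0231, -0.0275, 0, 0]
    - [0.064, 0.0231, -0.0275, 0, 0]
    - [0.064, 0, 0, 0.02, 0]

```text
clock: 24.6
position: [411.6, -136.9, 176.1]
tcp_rot: [[-0.933, -0.361, 0.007], [-0.361, 0.933, -0.001], [-0.006, -0.004, -1.0]]
wrist_force: [1.3, 0.5, -0.6]
grip_width: 64.1
grip_force: 0.0
```

Emit:
play_rows:
  moves:
    - [0.064, 0, 0, 0.03, 0]
    - [0.064, 0, 0, 0.03, 0]
    - [0.064, 0, 0, 0, 0]
    - [0.064, 0, 0, 0, 0]
    - [0.064, 0, 0, 0, 0]
    - [0.064, 0, 0, 0, 0]

```text
clock: 25.1
position: [412.7, -132.7, 115.2]
tcp_rot: [[-0.931, -0.366, 0.004], [-0.366, 0.931, -0.0], [-0.003, -0.002, -1.0]]
wrist_force: [0.0, -0.3, 0.4]
grip_width: 64.0
grip_force: 0.0
```

```bash
python3 -W ignore -c "
from h import *
np.set_printoptions(precision=1,suppress=True)
for c in ('top','side'):
    p=viewer.get_image(c); q=cloud(p); print(c,fit('stub_50',q,(411.6,-133),0),fit('stub_40',q,(491.3,105.5),66),fit('stub_25',q,(513,50),66))
go(411.6,-133,42)
"
```

```text
top (array([ 411.6, -133. ,    0. ]), np.float64(nan), 0) (array([492. , 103.9,  66.5]), np.float64(1.0179060582553614), 520) (array([512.8,  48.7,  67. ]), np.float64(0.5515076140260105), 212)
side (array([ 411.2, -133.7,   -2.5]), np.float64(0.5185837346914539), 1466) (array([492.7, 105.5,  65.3]), np.float64(0.5287954398974968), 804) (array([512.8,  49.3,  65. ]), np.float64(0.5508057234162642), 467)
pos [ 412.3 -132.7  115. ] t 25.2 w 64.3 shift [ 1.  0. 73.] n 2 per row [0. 0. 0.] F [ 0.4 -1.  -1. ] yaw 111.47
```

Emit:
play_rows:
  moves:
    - [0.064, 0.0006, 0, 0.02, 0]
    - [0.064, 0, 0, 0.025, 0]
    - [0.064, 0, 0, 0.015, 0]
    - [0.064, 0, 0, 0.01, 0]
    - [0.064, 0, 0, 0.003, 0]
    - [0.064, 0, 0, 0, 0]
    - [0.064, 0, 0, 0, 0]
    - [0.064, 0, 0, 0, 0]

```text
clock: 25.87
position: [411.4, -133.0, 41.5]
tcp_rot: [[-0.931, -0.366, 0.002], [-0.366, 0.931, 0.0], [-0.002, -0.001, -1.0]]
wrist_force: [-0.1, -0.6, 0.1]
grip_width: 64.4
grip_force: 0.0
```

Emit:
play_rows:
  moves:
    - [0.05, 0, 0, 0, 0]
    - [0.044, 0, 0, 0, 0]
    - [0.044, 0, 0, 0, 0]
    - [0.044, 0, 0, 0, 0]
    - [0.044, 0, 0, 0, 0]
    - [0.044, 0, 0, 0, 0]

```text
clock: 26.37
position: [411.1, -133.2, 41.1]
tcp_rot: [[-0.931, -0.365, 0.001], [-0.365, 0.931, -0.0], [-0.001, -0.001, -1.0]]
wrist_force: [0.2, -1.2, 6.4]
grip_width: 53.7
grip_force: 30.0
```

```bash
python3 -c "
from h import *
go(463.05,178,205)
"
```

```text
pos [ 411.1 -133.2   41.1] t 26.37 w 53.7 shift [-162.3  270.5 -163.9] n 9 per row [-0.018   0.0301 -0.0182] F [ 0.2 -1.2  6.4] yaw 111.44
```

Emit:
play_rows:
  moves:
    - [0.044, 0, 0, -0.01, 0]
    - [0.044, 0, 0, -0.025, 0]
    - [0.044, 0, 0, -0.04, 0]
    - [0.044, 0, 0, -0.04, 0]
    - [0.044, 0, 0, -0.035, 0]
    - [0.044, 0, 0, -0.015, 0]
    - [0.044, 0, 0, 0, 0]

```text
clock: 26.95
position: [412.1, -133.0, 208.6]
tcp_rot: [[-0.931, -0.366, 0.008], [-0.366, 0.931, 0.0], [-0.007, -0.002, -1.0]]
wrist_force: [0.4, 0.7, -3.4]
grip_width: 53.7
grip_force: 30.0
```

Emit:
play_rows:
  moves:
    - [0.044, -0.0203, 0.0338, 0, 0]
    - [0.044, -0.0203, 0.0338, 0, 0]
    - [0.044, -0.0203, 0.0338, 0, 0]
    - [0.044, -0.0203, 0.0338, 0, 0]
    - [0.044, -0.0203, 0.0338, 0, 0]
    - [0.044, -0.0203, 0.0338, 0, 0]
    - [0.044, -0.0203, 0.0338, 0, 0]
    - [0.044, -0.0203, 0.0338, 0, 0]

```text
clock: 27.62
position: [460.8, 179.1, 202.2]
tcp_rot: [[-0.931, -0.365, -0.006], [-0.365, 0.931, -0.003], [0.006, -0.0, -1.0]]
wrist_force: [1.0, -0.4, -2.9]
grip_width: 53.4
grip_force: 30.0
```

Emit:
play_rows:
  moves:
    - [0.044, 0, 0, 0, 0]
    - [0.044, 0, 0, 0.02, 0]
    - [0.044, 0, 0, 0.025, 0]
    - [0.044, 0, 0, 0.01, 0]
    - [0.044, 0, 0, 0, 0]
    - [0.044, 0, 0, 0, 0]
    - [0.044, 0, 0, 0, 0]
    - [0.044, 0, 0, 0, 0]

```text
clock: 28.28
position: [463.3, 178.1, 150.9]
tcp_rot: [[-0.931, -0.365, 0.001], [-0.365, 0.931, 0.001], [-0.001, 0.0, -1.0]]
wrist_force: [-0.7, -0.1, -2.8]
grip_width: 53.5
grip_force: 30.0
```

```bash
python3 -c "
from h import *
go(463.05,178,107)
"
```

```text
pos [463.3 178.1 150.9] t 28.28 w 53.5 shift [ 0.3 -0.1 43.9] n 2 per row [ 0.0001 -0.      0.022 ] F [-0.7 -0.1 -2.8] yaw 111.42
```

Emit:
play_rows:
  moves:
    - [0.044, 0, 0, 0.012, 0]
    - [0.044, 0, 0, 0.012, 0]
    - [0.044, 0, 0, 0.01, 0]
    - [0.044, 0, 0, 0.005, 0]
    - [0.044, 0, 0, 0.0015, 0]
    - [0.044, 0, 0, 0, 0]
    - [0.044, 0, 0, 0, 0]
    - [0.044, 0, 0, 0, 0]

```text
clock: 28.95
position: [463.4, 178.3, 110.8]
tcp_rot: [[-0.931, -0.365, 0.002], [-0.365, 0.931, 0.001], [-0.002, 0.0, -1.0]]
wrist_force: [-0.3, -0.1, -3.2]
grip_width: 53.8
grip_force: 30.0
```

Emit:
play_rows:
  moves:
    - [0.044, 0, 0, 0.001, 0]
    - [0.044, 0, 0, 0.0005, 0]
    - [0.044, 0, 0, 0.0005, 0]
    - [0.044, 0, 0, 0, 0]
    - [0.044, 0, 0, 0, 0]
    - [0.044, 0, 0, 0, 0]

```text
clock: 29.45
position: [462.9, 178.0, 108.0]
tcp_rot: [[-0.931, -0.365, 0.0], [-0.365, 0.931, 0.0], [-0.0, -0.0, -1.0]]
wrist_force: [0.2, 0.5, -3.6]
grip_width: 53.5
grip_force: 30.0
```

Emit:
play_rows:
  moves:
    - [0.044, 0, 0, 0.0005, 0]
    - [0.044, 0, 0, 0.0005, 0]
    - [0.044, 0, 0, 0.0002, 0]
    - [0.044, 0, 0, 0, 0]
    - [0.044, 0, 0, 0, 0]

```text
clock: 29.87
position: [462.9, 178.0, 107.2]
tcp_rot: [[-0.931, -0.365, 0.0], [-0.365, 0.931, 0.0], [-0.0, -0.0, -1.0]]
wrist_force: [-2.1, -0.2, 0.7]
grip_width: 53.7
grip_force: 30.0
```

Emit:
play_rows:
  moves:
    - [0.044, 0, 0, 0.0004, 0]
    - [0.044, 0, 0, 0, 0]
    - [0.044, 0, 0, 0, 0]
    - [0.05, 0, 0, 0, 0]
    - [0.056, 0, 0, 0, 0]
    - [0.06, 0, 0, 0, 0]
    - [0.06, 0, 0, 0, 0]

```text
clock: 30.45
position: [463.4, 178.2, 106.5]
tcp_rot: [[-0.931, -0.365, 0.001], [-0.365, 0.931, 0.001], [-0.001, 0.0, -1.0]]
wrist_force: [1.2, 0.2, -0.5]
grip_width: 59.0
grip_force: 0.0
```

Emit:
play_rows:
  moves:
    - [0.06, 0, 0, -0.01, 0]
    - [0.06, 0, 0, -0.03, 0]
    - [0.06, 0, 0, -0.04, 0]
    - [0.06, 0, 0, -0.04, 0]
    - [0.06, 0.02, 0.03, -0.01, 0]
    - [0.06, 0.03, 0.02, 0, 0]
    - [0.06, 0.03, 0.02, 0, 0]
    - [0.06, 0.03, 0.02, 0, 0]

```text
clock: 31.12
position: [326.6, 221.8, 236.4]
tcp_rot: [[-0.931, -0.364, 0.001], [-0.364, 0.931, 0.001], [-0.001, 0.001, -1.0]]
wrist_force: [-0.5, 1.0, 0.7]
grip_width: 60.0
grip_force: 0.0
```

Emit:
play_rows:
  moves:
    - [0.06, 0.03, 0.02, 0, 0]
    - [0.06, 0.02, 0.02, 0, 0]
    - [0.06, 0, 0, 0, 0]
    - [0.06, 0, 0, 0, 0]
    - [0.06, 0, 0, 0, 0]
    - [0.06, 0, 0, 0, 0]

```text
clock: 31.62
position: [267.1, 240.5, 236.3]
tcp_rot: [[-0.931, -0.364, 0.0], [-0.364, 0.931, -0.0], [0.0, -0.0, -1.0]]
wrist_force: [1.2, -0.3, -0.2]
grip_width: 60.2
grip_force: 0.0
```

```bash
python3 -W ignore -c "
from h import *
np.set_printoptions(precision=1,suppress=True)
C={'stub_16':(530.3,6),'stub_25':(513,49.5),'stub_40':(491.3,105.5),'stub_50':(463,178)}
for c in ('top','side'):
    p=viewer.get_image(c); q=cloud(p)
    for n in C: print(c,n,fit(n,q,C[n],66))
    g=q[(np.hypot(q[:,0]-680,q[:,1]-35)<35)&(q[:,2]>78)&(q[:,2]<90)]; print('gauge',g.mean(0),len(g))
o=get_obs();print(o['clock'],o['position'])
cv2.imwrite('pics/fin.png',cv2.resize(p['color'][100:320,200:440],None,fx=3,fy=2.7)[:594][...,::-1])
"
```

```text
top stub_16 (array([531.1,   5.7,  66.6]), np.float64(0.4991094484114704), 162)
top stub_25 (array([513. ,  48.9,  65.8]), np.float64(0.5383516006114846), 289)
top stub_40 (array([493. , 105.5,  66.1]), np.float64(0.7884295332947172), 554)
top stub_50 (array([463. , 177.6,  64.6]), np.float64(1.0688383445748562), 1004)
gauge [680.7  35.   83.2] 27
side stub_16 (array([530.7,   6.2,  64.7]), np.float64(0.5109590164590845), 303)
side stub_25 (array([512.8,  49.4,  64.9]), np.float64(0.5048200251448317), 467)
side stub_40 (array([492.7, 105.7,  65.4]), np.float64(0.5298700653474597), 807)
side stub_50 (array([463.1, 177.5,  64.5]), np.float64(0.5514723853625725), 1066)
gauge [681.7  33.9  82.3] 41
31.7167 [267.2 240.2 236.1]
```

View pics/fin.png

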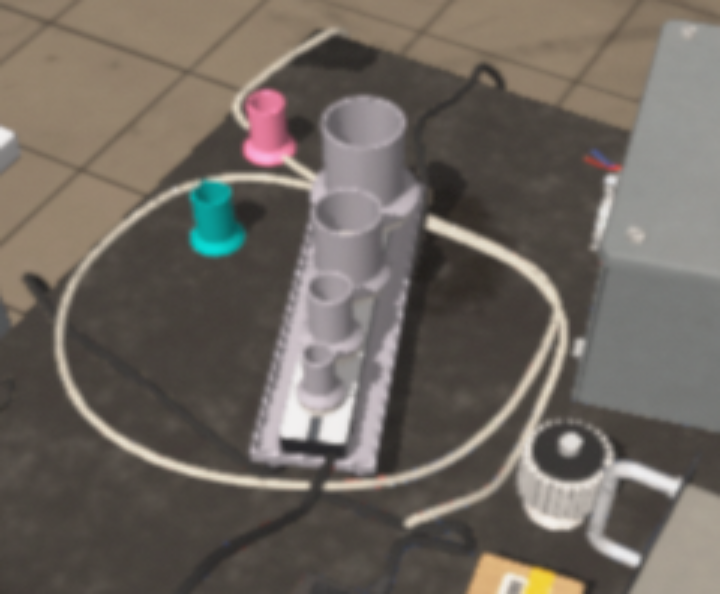

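The picture shows all four stubs upright on their posts, from the largest at (363,150) to the smallest at (320,380). The fits put each underside at about 66 mm. The gauge head at (565,475) is undisturbed and the gripper is clear. Handing in.

```bash
python3 -c "
from h import *
print(workorder.job_done())"
```

```text
the job is handed in; nothing more can be done
None
```

All four stubs are seated flange down on their matching posts in size order, lowered gently with the gauge head left untouched, and the job was handed in at about 32 s of the 106 s allowed; no verdict was returned.

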